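# Turn the griddle timer face up and key in eleven minutes

## Task

The kitchen timer beside the griddle has been left lying on its face: turn it over so that it lies flat on its back on the cart top, setting it down gently whenever you let go of it and never letting it drop or topple over. Then set it to eleven minutes and start it: press the red clear key, the blue ten-minute key, the yellow one-minute key and the green start key in that order, one key at a time, each pushed fully down and let spring back before the next. Leave the timer lying there face up and let go, and leave the griddle's switch and everything else on the cart where they are.

Things in the scene. Friction and masses are not known exactly. Their poses are not given: they have to be found in the camera images.
- timer: loose white plastic kitchen timer, 0.12 to 0.22 kg, a block 104 (its x) by 60 (its y) by 36 mm (its z). Origin: centre of its flat back. z points out of the face with the keys, x to the display end, y to the left of a reader who has the display end away from him. It starts face down: z points down, origin 36 mm above the cart top. Grip it by its flat sides, 60 mm apart; the ends are too far apart
- timer_display_end (a point): centre of the timer's short end at the display, at (52, 0, 18) mm in the timer's frame. Over the 36 mm next to it the display bezel, as wide as the timer, stands 6 mm higher than the key deck, so the timer is 36 mm thick here. The back is grey; in this half it has a dark magnet bar, without effect here. The timer stands steadily on this end
- timer_lip_end (a point): centre of the timer's other short end, at (-52, 0, 18) mm in the timer's frame. A lip 8 mm long here, as wide as the timer, also stands 6 mm above the key deck; between lip and bezel the timer is 30 mm thick. Face down it rests on lip and bezel, keys clear of the cart. On the back this half has the battery door. The timer stands steadily on this end too
- red_top (a point): centre of the top of the red clear key, a round red push button 15 mm across, standing 4.5 mm proud of the grey key deck (34.5 mm above the timer's back). In the timer's frame it lies at (-28, 14.5, 34.5) mm. It moves with the key; its z axis points out of the face
- key_red (a joint): how far the red clear key is pushed in (m): 0 up, 0.0035 fully down; a spring key, about 1 N to start, 4 N at the bottom, springs back by itself
- blue_top (a point): centre of the top of the blue ten-minute key, a round blue push button 15 mm across, standing 4.5 mm proud of the grey key deck (34.5 mm above the timer's back). In the timer's frame it lies at (0, 14.5, 34.5) mm. It moves with the key; its z axis points out of the face
- key_blue (a joint): how far the blue ten-minute key is pushed in (m): 0 up, 0.0035 fully down; a spring key, about 1 N to start, 4 N at the bottom, springs back by itself
- yellow_top (a point): centre of the top of the yellow one-minute key, a round yellow push button 15 mm across, standing 4.5 mm proud of the grey key deck (34.5 mm above the timer's back). In the timer's frame it lies at (0, -14.5, 34.5) mm. It moves with the key; its z axis points out of the face
- key_yellow (a joint): how far the yellow one-minute key is pushed in (m): 0 up, 0.0035 fully down; a spring key, about 1 N to start, 4 N at the bottom, springs back by itself
- green_top (a point): centre of the top of the green start key, a round green push button 15 mm across, standing 4.5 mm proud of the grey key deck (34.5 mm above the timer's back). In the timer's frame it lies at (-28, -14.5, 34.5) mm. It moves with the key; its z axis points out of the face
- key_green (a joint): how far the green start key is pushed in (m): 0 up, 0.0035 fully down; a spring key, about 1 N to start, 4 N at the bottom, springs back by itself
- switch_tip (a point): tip of the toggle switch on the front face of the black electric griddle, a fixed bystander along the back of the cart: 280 mm deep (x), 520 mm wide (y) plus a handle at each end, 88 mm high, turned by up to 0.05 rad. The tip stands about 45 mm above the cart, 25 mm in front of the griddle's face and 80 mm to the left (+y) of its middle
- griddle_switch (a joint): the griddle's small steel toggle switch; 0 as it is set now, negative when pushed down (to -0.7 rad). To be left alone
- basket: bystander: loose white plastic tortilla basket, round, 208 mm across the rim, 68 mm high; origin at the centre of its underside
- bowl: bystander: loose empty terracotta-coloured stoneware bowl, 150 mm across, 60 mm high; origin at the centre of its underside
- spatula: bystander: loose steel spatula with a black handle, 300 mm long, lying flat along its x, handle to -x; origin at its middle underneath
- oil: bystander: loose amber oil bottle with green cap, 60 mm across, 200 mm high; origin at the centre of its underside
- salsa: bystander: loose red jar with steel lid, 72 mm across, 90 mm high; origin at the centre of its underside
- salt: bystander: loose white waisted salt shaker, 46 mm across, 76 mm high; origin at the centre of its underside
- pepper: bystander: loose dark wooden pepper shaker of the same shape, 46 mm across, 76 mm high; origin at the centre of its underside
Mind the look-alikes: they are no part of the job. What is shaped like the timer but orange, purple or turquoise is not meant.

How it is judged:
On the way, in this order (a step that is already met when the one before it is completed fails the run):
1. the timer lies flat on its back on the cart top, face up, let go and at rest, no key down (angle between timer's own z axis and vertical below 0.12 rad and height (world z) of timer between -0.004 and 0.006 m and contact force between the fingers and timer below 0.1 N and linear speed of timer below 0.03 m/s and angular speed of timer below 0.3 rad/s and value of joint each of key_red, key_blue, key_yellow, key_green below 0.001 m), for 0.2 s.
2. the red clear key is pushed home (more than 2.4 of its 3.5 mm) and the other keys are up (value of joint key_red above 0.0024 m and value of joint each of key_blue, key_yellow, key_green below 0.001 m and angle between timer's own z axis and vertical below 0.12 rad and height (world z) of timer between -0.004 and 0.006 m), for 0.03 s.
3. the red clear key has sprung back and all keys are up (value of joint each of key_red, key_blue, key_yellow, key_green below 0.001 m), for 0.05 s.
4. the blue ten-minute key is pushed home (more than 2.4 of its 3.5 mm) and the other keys are up (value of joint key_blue above 0.0024 m and value of joint each of key_red, key_yellow, key_green below 0.001 m and angle between timer's own z axis and vertical below 0.12 rad and height (world z) of timer between -0.004 and 0.006 m), for 0.03 s.
5. the blue ten-minute key has sprung back and all keys are up (all of step 3), for 0.05 s.
6. the yellow one-minute key is pushed home (more than 2.4 of its 3.5 mm) and the other keys are up (value of joint key_yellow above 0.0024 m and value of joint each of key_red, key_blue, key_green below 0.001 m and angle between timer's own z axis and vertical below 0.12 rad and height (world z) of timer between -0.004 and 0.006 m), for 0.03 s.
7. the yellow one-minute key has sprung back and all keys are up (all of step 5), for 0.05 s.
8. the green start key is pushed home (more than 2.4 of its 3.5 mm) and the other keys are up (value of joint key_green above 0.0024 m and value of joint each of key_red, key_blue, key_yellow below 0.001 m and angle between timer's own z axis and vertical below 0.12 rad and height (world z) of timer between -0.004 and 0.006 m), for 0.03 s.
At the end, for the whole second after the job is handed in: the timer lies flat on its back on the cart top (within 0.12 rad, back within 6 mm of the top), face up, at rest, let go, with all four keys up (all of step 7 and angle between timer's own z axis and vertical below 0.12 rad and height (world z) of timer between -0.004 and 0.006 m and contact force between the fingers and timer below 0.1 N and linear speed of timer below 0.03 m/s and angular speed of timer below 0.3 rad/s); the robot touches nothing.
It fails at once if two keys are down at once (value of joint each of key_red, key_blue above 0.002 m or value of joint each of key_red, key_yellow above 0.002 m or value of joint each of key_red, key_green above 0.002 m or value of joint each of key_blue, key_yellow above 0.002 m or value of joint each of key_blue, key_green above 0.002 m or value of joint each of key_yellow, key_green above 0.002 m).
It fails at once if the timer is dropped or left to topple: it moves out of the fingers faster than 0.6 m/s or turns faster than 9 rad/s (contact force between the fingers and timer below 0.05 N and (linear speed of timer above 0.6 m/s or angular speed of timer above 9 rad/s)).
It fails at once if another thing on the cart is pushed more than 30 mm or tipped over (distance of any of basket, bowl, spatula, oil, salsa, salt, pepper from where it was at the start of the episode above 0.03 m or angle between any of basket, bowl, oil, salsa, salt, pepper's own z axis and vertical above 0.5 rad).
It fails at once if the griddle's switch is moved by more than 0.25 rad (value of joint griddle_switch below -0.25 rad).
It also fails if it takes over 64 s, if anything falls off the work surface, if the arm or the gripper's body presses on something with over 40 N, if the wrist force passes 120 N, or if a joint passes its speed limit or range.

## Robot

A 6-joint arm with a two-finger parallel gripper is mounted at the origin on the work surface. World frame = base frame: x ahead of the robot, y to its left, z up, the work surface at z = 0. Lengths are in m, angles in rad, forces in N, time in s.
With the tool pointing down it reaches from about 0.4 to 0.925 m from the base axis. Payload 12.5 kg.
Tool frame: the origin (TCP) lies midway between the tips of the shut fingers; the grasp point (between the pads) lies 19 mm behind it; z points along the fingers, y is the direction in which the jaws open and shut (so a half turn about z gives the same grasp; the last joint's range is limited). The gripper opens to 95 mm and grips with 3 to 60 N. Pads are 20 mm wide; open, the fingers measure 119 mm over their backs; the gripper's body (75 mm by 180 mm) begins 59 mm behind the grasp point.
Start: joints at [1.038, 0.491, 1.559, -0, 1.092, -0.106], TCP at [0.259, 0.569, 0.215] pointing down, gripper open.
Joint ranges: [-3.1, 3.1], [-0.84, 2.19], [0.05, 2.79], [-1.13, 4.28], [0.06, 2.93], [-2.69, 2.69]. Speed limits (rad/s): [2.22, 2.22, 2.79, 3.14, 3.14, 3.14].

## Interface

Orientations are given as a unit quaternion [x, y, z, w].
In Python, from workcell import sensors, cams, workorder gives the robot as it stands.
- The arm moves only by the tool apply_moves, never from a script. Its argument "steps" is a list of rows, each a list of 6 numbers: the shift along the tool's x, y, z in mm, then the turn, a rotation vector about the tool's x, y, z in rad. In form: [[x, y, z, ax, ay, az], ...]. A call has 1 to 5 rows; each row shifts and turns the pose as measured when the row begins, along the tool's axes as they then stand; what a row does not reach is not made up. A row lasts 1/10 s, in which the tool goes at most 50 mm and 8.59 degrees, less where a joint would pass 70% of its speed; a pose out of reach is approached as far as the arm can. A call with a gripper value outside its range is refused whole. "grip" is the opening, from -1 (shut) to 1 (fully open), so that 0 is half open, set as the call begins (left out, the last holds). The fingers move at their own pace and stop on an object; the grip force is fixed at half the most. Time passes only in rows, so rows that do not move let the fingers close. It gives the time, the measured TCP pose, the force and the opening at its end, in the units of the state.
- sensors.get_obs(): the state, without advancing time (a new reading comes with each control period).
- cams.read_camera(name): name is "scene" or "side" or "wrist"; returns (picture, depth): 420x560x3 uint8, red, green, blue; 420x560 float32, m along the optical axis (not along the pixel's ray), 0 where there is no reading.
- cams.camera_params(name): a dict with "K" (3x3 intrinsics, pixels), "xyz" and "orientation" of the camera in the world; the wrist camera has in their place "tool_from_camera" (4x4, takes a point from camera to tool coordinates, whose origin is the TCP and whose axes are the flange's). Camera axes: x right, y up, looking along -z (the intrinsics and any distortion apply to the point x, -y, -z); pixel columns grow to the right and rows downward; lengths in m; the calibration is good to about 2 mm. A picture is of the moment at which its call begins: read the wrist's pose just before it. camera_params takes no time and is no camera call.
- workorder.job_done(): hands the job in, once; it reports no verdict.
Trained networks look in the newest picture that a camera, given by its name, has taken for a name from the list of things; names that differ only in an ending like _2 or _b are one class to them, and where a whole thing is asked for, a point or a joint stands for the part that bears it (a point fixed in the world has none). Each returns a list of dicts, best first, with "p" (0 to 1); they miss things now and then, are a little off and sometimes report something else, mostly with a low value. They report only what shows in the picture. A call takes as long as a camera call. They do not tell look-alikes from the thing itself.
- cams.boxes_of(camera, label): "location" ([x, y, z] in m, in world coordinates, good to about 4 mm: the middle of the surface that is visible of it).
The state is a dict: "t": time; "qpos": joint angles; "qd": joint speeds; "joint_torque": joint torques, N m; "tool_pos": TCP position; "eef_rot": TCP orientation; "ft_force": force on the tool from outside, world axes, zero at the start; "moment": the same for the moment, N m; "grip_width": finger opening in m.
Only numpy, scipy, OpenCV 4.12 (cv2) and the standard library are available. Lean on these libraries where they do the work, as an engineer would, in place of code of your own. Each camera call takes 0.05 s, during which the arm holds its last target. There are 200 camera calls.

## Working session

There is one attempt and no reset: what is moved stays moved. The work goes in short steps, Python scripts to look and compute and a tool call to move; the robot and the scene stay as the last step left them, time stands still between calls to the robot, and variables do not carry over. Pictures are saved under pics/ and viewed, about 8 in all and at most 12, crops included, and the job is handed in when it is done.

Besides the shell and the picture viewer there is one more tool, called after "Call:" in YAML: its name, and indented under it one key for each argument. apply_moves: Moves the arm, as the interface text tells. Its arguments: {"type":"object","properties":{"steps":{"type":"array","items":{"type":"array","items":{"type":"number"}}},"grip":{"type":"number"}},"required":["steps"]}

```bash
mkdir -p pics
cat > h.py <<'E'
import numpy as np, cv2
from scipy.spatial.transform import Rotation as R
from workcell import sensors, cams, workorder
def pose(name,o=None):
    p=cams.camera_params(name)
    if name=="wrist":
        o=o or sensors.get_obs(); T=np.eye(4); T[:3,:3]=R.from_quat(o["eef_rot"]).as_matrix(); T[:3,3]=o["tool_pos"]
        return np.array(p["K"]),T@np.array(p["tool_from_camera"])
    T=np.eye(4); q=np.array(p["orientation"]); T[:3,:3]=R.from_quat(q).as_matrix() if q.size==4 else q; T[:3,3]=p["xyz"]
    return np.array(p["K"]),T
def cloud(d,K,T):
    v,u=np.mgrid[:d.shape[0],:d.shape[1]]
    P=np.stack([(u-K[0,2])/K[0,0]*d,-(v-K[1,2])/K[1,1]*d,-d],-1)
    return P@T[:3,:3].T+T[:3,3]
def shot(name,f):
    o=sensors.get_obs(); im,d=cams.read_camera(name); K,T=pose(name,o)
    cv2.imwrite("pics/"+f,im[...,::-1]); np.savez("/tmp/"+name,im=im,d=d,K=K,T=T)
    return im,d,K,T
E
python3 - <<'E'
from h import *
o=sensors.get_obs(); print(o); print({k:(np.shape(v)) for k,v in cams.camera_params("scene").items()},cams.camera_params("scene"))
for c in ("scene","side"):
    shot(c,c+"1.png")
    for r in cams.boxes_of(c,"timer"): print(c,r)
a=cv2.imread("pics/scene1.png");b=cv2.imread("pics/side1.png")
E
```

```text
{'t': 0.0, 'qpos': array([ 1.03837552e+00,  4.91501080e-01,  1.55948953e+00, -1.28662590e-05,
        1.09168586e+00, -1.05587341e-01]), 'qd': array([ 0.00042047, -0.00044737,  0.00048986, -0.00010302, -0.0016383 ,
        0.00014657]), 'joint_torque': array([ 8.36797371e-04, -6.12654090e+01, -2.58189315e+01,  6.92310906e-02,
        4.81397426e-02, -9.55186692e-05]), 'tool_pos': array([0.2585855 , 0.5687106 , 0.21408428]), 'eef_rot': array([ 2.11797416e-01,  9.77313441e-01, -5.16361077e-04, -1.64535624e-04]), 'ft_force': array([-0.02566854, -0.46967134, -0.08936929]), 'moment': array([-0.02213943, -0.00228026, -0.06714357]), 'grip_width': 0.09509632001546017}
{'K': (3, 3), 'xyz': (3,), 'orientation': (4,)} {'K': array([[382.9919533 ,   0.        , 282.6362182 ],
       [  0.        , 382.9919533 , 205.90199082],
       [  0.        ,   0.        ,   1.        ]]), 'xyz': array([ 1.16010724, -0.36228132,  0.94751285]), 'orientation': array([0.27676831, 0.16256516, 0.48573873, 0.81303736])}
scene {'location': [0.565, 0.0638, 0.0384], 'p': 0.85}
scene {'location': [0.5437, -0.104, 0.0336], 'p': 0.84}
scene {'location': [0.3834, -0.0989, 0.0382], 'p': 0.81}
scene {'location': [0.3919, 0.0949, 0.0345], 'p': 0.58}
side {'location': [0.5462, 0.0487, 0.0354], 'p': 0.85}
side {'location': [0.373, 0.0803, 0.0363], 'p': 0.79}
side {'location': [0.3728, -0.1089, 0.0394], 'p': 0.77}
side {'location': [0.5286, -0.115, 0.0367], 'p': 0.73}
```

View pics/scene1.png

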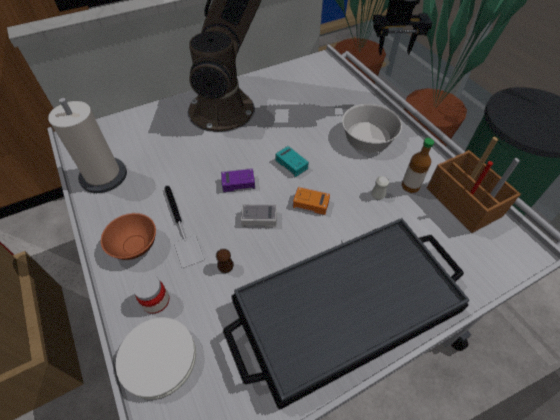

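View pics/side1.png

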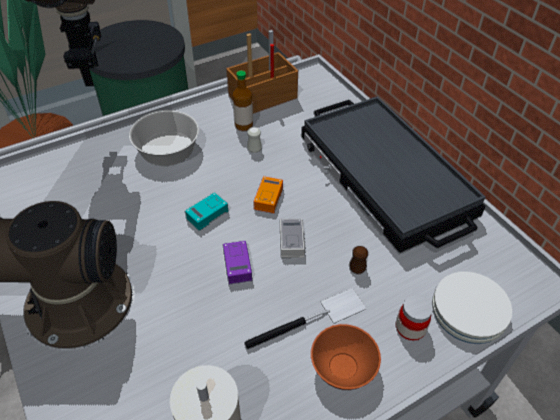

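Scene picture: purple timer (238,180), turquoise (292,161), orange (312,200), and the white/grey one (259,216). The white/grey one fits the description. The griddle is behind it, and the pepper (225,260) and spatula (188,245) are nearby.

Run:
```python
from h import *
crops=[]
for c,(u,v) in (("scene",(259,216)),("side",(291,237))):
    z=np.load("/tmp/"+c+".npz"); P=cloud(z["d"],z["K"],z["T"])
    m=(P[...,2]>.028)&(P[...,2]<.042)&(np.hypot(P[...,0]-.537,P[...,1]+.11)<.08)
    q=P[m]; print(c,m.sum(),"z",np.median(q[:,2]))
    r=cv2.minAreaRect((q[:,:2]*1000).astype(np.float32)); print(r)
    t=P[(P[...,2]<.02)&(np.hypot(P[...,0]-.537,P[...,1]+.11)<.12)]; print("table z",np.median(t[:,2]))
    crops.append(cv2.resize(z["im"][v-40:v+40,u-40:u+40,::-1],(390,390),interpolation=cv2.INTER_CUBIC))
cv2.imwrite("pics/crop.png",np.hstack(crops))
for n in ("pepper","spatula","switch_tip","salt"):
    print(n,cams.boxes_of("scene",n)[:1])
for n in ("wrist",): print(cams.camera_params("wrist"))
```

```text
scene 618 z 0.036082692424393104
((533.2176513671875, -100.25872802734375), (103.99808502197266, 61.935302734375), 61.591373443603516)
table z 0.00025755986247422147
side 744 z 0.03388310061331856
((531.6997680664062, -98.78617095947266), (109.85572052001953, 59.4080696105957), 59.70878219604492)
table z -0.0018850586183661866
pepper [{'location': [0.6457, -0.2569, 0.0605], 'p': 0.57}]
spatula [{'location': [0.5179, -0.3163, 0.0022], 'p': 0.63}]
switch_tip []
salt [{'location': [0.6373, 0.2658, 0.0445], 'p': 0.82}]
{'K': array([[344.33133438,   0.        , 285.48108781],
       [  0.        , 344.33133438, 208.03375281],
       [  0.        ,   0.        ,   1.        ]]), 'tool_from_camera': array([[ 1.15195368e-04,  9.60277216e-01,  2.79047764e-01,
         7.88840457e-02],
       [ 9.99999987e-01, -1.41050211e-04,  7.25751663e-05,
        -6.10308188e-04],
       [ 1.09052025e-04,  2.79047753e-01, -9.60277220e-01,
        -1.69378163e-01],
       [ 0.00000000e+00,  0.00000000e+00,  0.00000000e+00,
         1.00000000e+00]])}
```

View pics/crop.png

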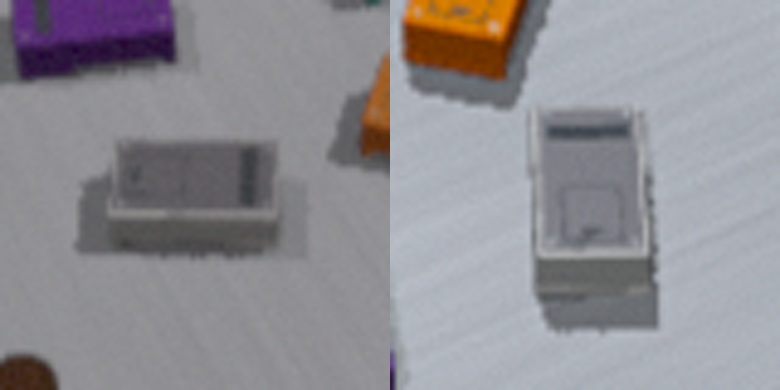

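Zoomed crop: the white timer has its grey back up and its dark magnet bar (display end) towards +y. Its centre is about (0.532,-0.0995) and its x heading about 61°.

Plan: tilt-grasp, stand it on the display end, regrasp, then lay it on its back.

```bash
cat >> h.py <<'E'
U=np.array([0,0,1.])
def frame(psi,phi):
    "tool pitched phi (deg) in the vertical plane of heading psi (deg); x = up side for phi>-90"
    d=np.array([np.cos(np.radians(psi)),np.sin(np.radians(psi)),0]); f=np.radians(phi)
    z=np.cos(f)*d+np.sin(f)*U; x=-np.sin(f)*d+np.cos(f)*U
    return np.stack([x,np.cross(z,x),z],1)
def plan(p,Rt,rows=None,pivot=0,mm=45):
    "rows to reach TCP p, Rt; pivot: m behind the TCP of the point moved in a straight line"
    o=sensors.get_obs(); R0=R.from_quat(o["eef_rot"]); p0=np.array(o["tool_pos"]); Rt=R.from_matrix(Rt)
    a=p0-pivot*R0.as_matrix()[:,2]; b=np.array(p)-pivot*Rt.as_matrix()[:,2]
    w=(R0.inv()*Rt).as_rotvec(); n=rows or int(max(np.ceil(np.linalg.norm(b-a)*1000/mm),np.ceil(np.linalg.norm(w)/.145),1))
    cp,cR=p0,R0
    for i in range(1,n+1):
        nR=R0*R.from_rotvec(w*i/n); q=a+(b-a)*i/n+pivot*nR.as_matrix()[:,2]
        s=cR.inv().apply(q-cp)*1000; r=(cR.inv()*nR).as_rotvec()
        print([float(x) for x in np.r_[s.round(1),r.round(3)]],end=",\n" if i%5 else "\n--\n"); cp,cR=q,nR
    print("\nfrom",p0.round(4),"to",np.round(p,4),"q",o["qpos"].round(2))
E
python3 - <<'E'
from h import *
plan([.47,-.17,.26],frame(61,-90))
E
```

```text
[-27.7, -32.5, -2.5, -0.0, 0.0, 0.092],
[-30.5, -29.8, -2.5, -0.0, 0.0, 0.092],
[-33.1, -26.9, -2.5, -0.0, 0.0, 0.092],
[-35.5, -23.8, -2.5, -0.0, 0.0, 0.092],
[-37.5, -20.4, -2.5, -0.0, 0.0, 0.092]
--
[-39.2, -16.9, -2.5, -0.0, 0.0, 0.092],
[-40.6, -13.2, -2.5, -0.0, 0.0, 0.092],
[-41.6, -9.5, -2.5, -0.0, 0.0, 0.092],
[-42.3, -5.6, -2.5, -0.0, 0.0, 0.092],
[-42.7, -1.7, -2.5, -0.0, 0.0, 0.092]
--
[-42.6, 2.2, -2.5, -0.0, 0.0, 0.092],
[-42.3, 6.1, -2.5, -0.0, 0.0, 0.092],
[-41.5, 9.9, -2.5, -0.0, 0.0, 0.092],
[-40.4, 13.7, -2.5, -0.0, 0.0, 0.092],
[-39.0, 17.3, -2.5, -0.0, 0.0, 0.092]
--
[-37.3, 20.8, -2.5, -0.0, 0.0, 0.092],
[-35.2, 24.2, -2.5, -0.0, 0.0, 0.092],
[-32.8, 27.3, -2.5, -0.0, 0.0, 0.092],

from [0.2587 0.5689 0.2146] to [ 0.47 -0.17  0.26] q [ 1.04  0.49  1.56  0.    1.09 -0.11]
```

Call:
apply_moves:
  steps:
    - [-28, -32, -2.5, 0, 0, 0.092]
    - [-30, -30, -2.5, 0, 0, 0.092]
    - [-33, -27, -2.5, 0, 0, 0.092]
    - [-35, -24, -2.5, 0, 0, 0.092]
    - [-37, -20, -2.5, 0, 0, 0.092]
  grip: 1

```text
t: 0.9
tool_pos: [0.3155, 0.3616, 0.2259]
eef_rot: [0.433, 0.901, 0.0, -0.0]
ft_force: [0.6, 0.2, 0.3]
grip_width: 0.0951
```

Call:
apply_moves:
  steps:
    - [-39, -17, -2.5, 0, 0, 0.092]
    - [-40, -13, -2.5, 0, 0, 0.092]
    - [-42, -9, -2.5, 0, 0, 0.092]
    - [-42, -6, -2.5, 0, 0, 0.092]
    - [-43, -2, -2.5, 0, 0, 0.092]

```text
t: 1.4
tool_pos: [0.3704, 0.1476, 0.2397]
eef_rot: [0.634, 0.773, 0.001, 0.001]
ft_force: [0.8, 0.6, -0.3]
grip_width: 0.0949
```

Call:
apply_moves:
  steps:
    - [-43, 2, -2.5, 0, 0, 0.092]
    - [-42, 6, -2.5, 0, 0, 0.092]
    - [-41, 10, -2.5, 0, 0, 0.092]
    - [-40, 14, -2.5, 0, 0, 0.092]
    - [-39, 17, -2.5, 0, 0, 0.092]

```text
t: 1.9
tool_pos: [0.4213, -0.068, 0.2542]
eef_rot: [0.8, 0.6, 0.003, 0.002]
ft_force: [0.8, 1.0, 0.2]
grip_width: 0.095
```

Run:
```python
from h import *
F=frame(61,-45); d=np.array([np.cos(np.radians(61)),np.sin(np.radians(61)),0])
g=np.array([.5325,-.0995,.011])+.0134*d
plan(g-.12*F[:,2],F)
```

```text
[-11.5, 16.5, 26.5, -0.014, 0.13, 0.036],
[-14.3, 16.6, 25.0, -0.014, 0.13, 0.036],
[-16.8, 16.8, 23.2, -0.014, 0.13, 0.036],
[-19.1, 17.1, 21.1, -0.014, 0.13, 0.036],
[-21.1, 17.6, 18.7, -0.014, 0.13, 0.036]
--
[-22.7, 18.1, 16.1, -0.014, 0.13, 0.036],

from [ 0.4213 -0.068   0.2542] to [ 0.4979 -0.162   0.0959] q [-0.32  0.16  1.96  0.    1.02 -0.04]
```

Call:
apply_moves:
  steps:
    - [-11.5, 16.5, 26.5, -0.014, 0.13, 0.036]
    - [-14, 16.5, 25, -0.014, 0.13, 0.036]
    - [-17, 17, 23, -0.014, 0.13, 0.036]
    - [-19, 17, 21, -0.014, 0.13, 0.036]
    - [-21, 17.5, 18.5, -0.014, 0.13, 0.036]

```text
t: 2.4
tool_pos: [0.4924, -0.1555, 0.1261]
eef_rot: [0.806, 0.491, 0.293, -0.156]
ft_force: [1.4, 0.6, 0.3]
grip_width: 0.0949
```

Call:
apply_moves:
  steps:
    - [-23, 18, 16, -0.014, 0.13, 0.036]
    - [0, 0, 0, 0, 0, 0]

```text
t: 2.6
tool_pos: [0.5054, -0.1755, 0.0931]
eef_rot: [0.796, 0.457, 0.349, -0.19]
ft_force: [-0.1, -0.7, -0.4]
grip_width: 0.0953
```

Run:
```python
from h import *
im,d,K,T=shot("wrist","w1.png"); P=cloud(d,K,T)
m=(P[...,2]>.028)&(P[...,2]<.042)&(np.hypot(P[...,0]-.5325,P[...,1]+.0995)<.075)
q=P[m]; print(m.sum(),np.median(q[:,2]),cv2.minAreaRect((q[:,:2]*1000).astype(np.float32)))
F=frame(61,-45); dd=np.array([np.cos(np.radians(61)),np.sin(np.radians(61)),0])
plan(np.array([.5325,-.0995,.011])+.0134*dd,F)
```

```text
8433 0.035309752239518793 ((532.7496948242188, -100.35053253173828), (104.2464828491211, 60.23601150512695), 60.87625503540039)
[0.6, -5.5, 41.6, 0.011, -0.009, -0.001],
[1.0, -5.1, 41.6, 0.011, -0.009, -0.001],
[1.3, -4.7, 41.7, 0.011, -0.009, -0.001],

from [ 0.5054 -0.1745  0.0958] to [ 0.539  -0.0878  0.011 ] q [-0.83  0.66  1.97  0.93  1.05 -1.02]
```

View pics/w1.png

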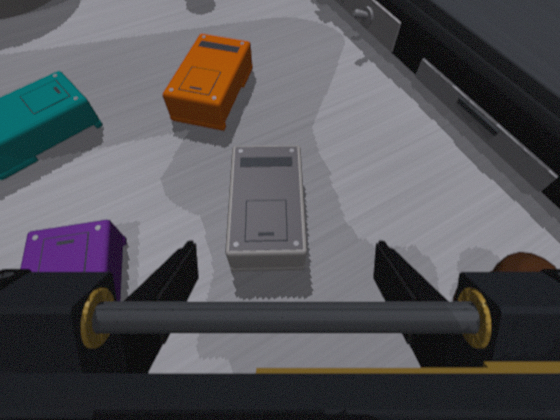

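Wrist picture: the white timer is at (267,205) between the fingers, with its magnet bar at (265,160) on the far end. Orange (210,80) and purple (75,250) are clear of it. The measured centre (0.5327,-0.1003) and heading 60.9° agree with the earlier values.

Call:
apply_moves:
  steps:
    - [0.5, -9, 20, 0.017, -0.013, -0.001]
    - [1, -6, 35, 0.015, -0.012, -0.001]
    - [0, 0, 0, 0, 0, 0]

```text
t: 2.95
tool_pos: [0.5134, -0.1308, 0.0615]
eef_rot: [0.796, 0.471, 0.328, -0.192]
ft_force: [-0.5, 0.1, 1.5]
grip_width: 0.0954
```

Run:
```python
from h import *
F=frame(60.9,-45); dd=np.array([np.cos(np.radians(61)),np.sin(np.radians(61)),0])
plan(np.array([.5327,-.1003,.011])+.0134*dd,F,rows=3)
```

```text
[-0.1, 0.7, 23.5, 0.0, 0.002, 0.002],
[-0.2, 0.7, 23.5, 0.0, 0.002, 0.002],
[-0.2, 0.7, 23.5, 0.0, 0.002, 0.002],

from [ 0.5134 -0.1308  0.0615] to [ 0.5392 -0.0886  0.011 ] q [-0.74  0.7   2.01  0.99  0.96 -1.05]
```

Call:
apply_moves:
  steps:
    - [0, 1, 23.5, 0, 0.002, 0.002]
    - [0, 0.7, 23.5, 0, 0.002, 0.002]
    - [0, 0.5, 22, 0, 0.002, 0.002]
    - [0, 0, 0, 0, 0, 0]

```text
t: 3.35
tool_pos: [0.5421, -0.0872, 0.0209]
eef_rot: [0.794, 0.474, 0.33, -0.187]
ft_force: [-0.2, 0.4, 0.6]
grip_width: 0.0951
```

Call:
apply_moves:
  steps:
    - [0, 0, 0, 0, 0, 0]
    - [0, 0, 0, 0, 0, 0]
    - [0, 0, 0, 0, 0, 0]
    - [0, 0, 0, 0, 0, 0]
    - [0, 0, 0, 0, 0, 0]
  grip: -1

```text
t: 3.85
tool_pos: [0.5427, -0.0895, 0.027]
eef_rot: [0.793, 0.476, 0.331, -0.183]
ft_force: [-0.5, 0.1, -0.4]
grip_width: 0.0606
```

Run:
```python
from h import *
o=sensors.get_obs(); print({k:np.round(v,3) for k,v in o.items()}); print(R.from_quat(o["eef_rot"]).as_matrix().round(3)); print(frame(60.9,-45).round(3))
```

```text
{'t': np.float64(3.85), 'qpos': array([-0.646,  0.763,  2.018,  1.127,  0.88 , -1.135]), 'qd': array([-0.008, -0.009,  0.   , -0.004,  0.   ,  0.003]), 'joint_torque': array([-5.6000e-02, -6.0153e+01, -8.1880e+00,  9.6700e-01,  1.9520e+00,
        3.8000e-02]), 'tool_pos': array([ 0.543, -0.089,  0.027]), 'eef_rot': array([ 0.793,  0.476,  0.331, -0.183]), 'ft_force': array([-0.469,  0.096, -0.397]), 'moment': array([-0.417,  0.356,  0.087]), 'grip_width': np.float64(0.061)}
[[ 0.326  0.878  0.351]
 [ 0.634 -0.479  0.607]
 [ 0.701  0.025 -0.713]]
[[ 0.344  0.874  0.344]
 [ 0.618 -0.486  0.618]
 [ 0.707  0.    -0.707]]
```

Call:
apply_moves:
  steps:
    - [0, 0, 0, 0, 0, 0]
    - [0, 0, 0, 0, 0, 0]
    - [0, 0, 0, 0, 0, 0]
  grip: 0.6

```text
t: 4.15
tool_pos: [0.5426, -0.0901, 0.0271]
eef_rot: [0.794, 0.476, 0.332, -0.183]
ft_force: [0.2, -1.2, 0.9]
grip_width: 0.0749
```

Run:
```python
from h import *
o=sensors.get_obs(); print({k:np.round(v,3) for k,v in o.items()})
F=frame(60.9,-45); dd=np.array([np.cos(np.radians(61)),np.sin(np.radians(61)),0])
plan(np.array([.5327,-.1003,.011])+.0134*dd,F,rows=2)
```

```text
{'t': np.float64(4.15), 'qpos': array([-0.647,  0.763,  2.018,  1.127,  0.88 , -1.134]), 'qd': array([-0.003, -0.001, -0.001, -0.003, -0.003,  0.002]), 'joint_torque': array([-3.4000e-02, -5.9582e+01, -7.5640e+00,  7.5200e-01,  1.9380e+00,
        2.8000e-02]), 'tool_pos': array([ 0.543, -0.09 ,  0.027]), 'eef_rot': array([ 0.794,  0.476,  0.332, -0.183]), 'ft_force': array([ 0.209, -1.201,  0.911]), 'moment': array([-0.359,  0.301,  0.039]), 'grip_width': np.float64(0.075)}
[-5.7, -2.1, 5.6, 0.006, 0.004, 0.011],
[-5.8, -2.0, 5.6, 0.006, 0.004, 0.011],

from [ 0.5426 -0.0901  0.0271] to [ 0.5392 -0.0886  0.011 ] q [-0.65  0.76  2.02  1.13  0.88 -1.13]
```

Call:
apply_moves:
  steps:
    - [-5.7, -2, 5.6, 0.006, 0.004, 0.011]
    - [-5.8, -2, 5.6, 0.006, 0.004, 0.011]
    - [0, 0, 0, 0, 0, 0]
    - [0, 0, 0, 0, 0, 0]

```text
t: 4.55
tool_pos: [0.5387, -0.0883, 0.0088]
eef_rot: [0.797, 0.468, 0.329, -0.195]
ft_force: [0.2, -0.5, 0.5]
grip_width: 0.0761
```

Run:
```python
from h import *
o=sensors.get_obs(); print({k:np.round(v,3) for k,v in o.items()})
F=frame(60.9,-45); dd=np.array([np.cos(np.radians(61)),np.sin(np.radians(61)),0])
plan(np.array([.5327,-.1003,.011])+.0134*dd,F,rows=2)
```

```text
{'t': np.float64(4.55), 'qpos': array([-0.651,  0.802,  2.02 ,  1.143,  0.877, -1.151]), 'qd': array([-0.002,  0.017,  0.001,  0.002, -0.001, -0.004]), 'joint_torque': array([-3.9000e-02, -5.9949e+01, -6.1960e+00,  6.8200e-01,  1.9910e+00,
        1.0000e-02]), 'tool_pos': array([ 0.539, -0.088,  0.009]), 'eef_rot': array([ 0.797,  0.468,  0.329, -0.195]), 'ft_force': array([ 0.177, -0.489,  0.506]), 'moment': array([-0.402,  0.271, -0.028]), 'grip_width': np.float64(0.076)}
[0.8, 0.3, -0.8, -0.001, -0.0, -0.001],
[0.8, 0.3, -0.8, -0.001, -0.0, -0.001],

from [ 0.5387 -0.0883  0.0088] to [ 0.5392 -0.0886  0.011 ] q [-0.65  0.8   2.02  1.14  0.88 -1.15]
```

Call:
apply_moves:
  steps:
    - [1.5, 0.5, -1.5, 0, 0, 0]
    - [0, 0, 0, 0, 0, 0]

```text
t: 4.75
tool_pos: [0.5391, -0.0885, 0.0109]
eef_rot: [0.797, 0.467, 0.329, -0.195]
ft_force: [0.0, -0.5, -0.7]
grip_width: 0.0761
```

Call:
apply_moves:
  steps:
    - [0, 0, 0, 0, 0, 0]
    - [0, 0, 0, 0, 0, 0]
    - [0, 0, 0, 0, 0, 0]
    - [0, 0, 0, 0, 0, 0]
    - [0, 0, 0, 0, 0, 0]
  grip: -1

```text
t: 5.25
tool_pos: [0.5394, -0.0888, 0.0114]
eef_rot: [0.797, 0.468, 0.329, -0.194]
ft_force: [0.9, -1.3, -0.9]
grip_width: 0.0599
```

Run:
```python
from h import *
o=sensors.get_obs(); print(o["ft_force"].round(2),o["moment"].round(2),o["grip_width"])
F=frame(60.9,-135); 
p=np.array(o["tool_pos"]); zt=R.from_quat(o["eef_rot"]).as_matrix()[:,2]
g=p-.019*zt+[0,0,.14]   # grasp point lifted
plan(p+[0,0,.14],R.from_quat(o["eef_rot"]).as_matrix(),rows=5)
```

```text
[ 0.93 -1.31 -0.89] [-0.47  0.24 -0.02] 0.05993897537931316
[19.8, -0.0, -19.8, 0.0, 0.0, 0.0],
[19.8, -0.0, -19.8, 0.0, 0.0, 0.0],
[19.8, -0.0, -19.8, 0.0, 0.0, -0.0],
[19.8, -0.0, -19.8, 0.0, 0.0, 0.0],
[19.8, -0.0, -19.8, -0.0, 0.0, -0.0]
--

from [ 0.5394 -0.0888  0.0114] to [ 0.5394 -0.0888  0.1514] q [-0.65  0.8   2.02  1.14  0.88 -1.14]
```

Call:
apply_moves:
  steps:
    - [12, 0, -12, 0, 0, 0]
    - [20, 0, -20, 0, 0, 0]
    - [20, 0, -20, 0, 0, 0]
    - [20, 0, -20, 0, 0, 0]
    - [20, 0, -20, 0, 0, 0]

```text
t: 5.75
tool_pos: [0.538, -0.0881, 0.1416]
eef_rot: [0.798, 0.466, 0.327, -0.198]
ft_force: [0.5, -0.4, -2.3]
grip_width: 0.0597
```

Run:
```python
from h import *
o=sensors.get_obs(); print(o["ft_force"].round(2),o["grip_width"],o["tool_pos"])
g=np.array([.533,-.105,.165]); F=frame(60.9,-135)
plan(g+.019*F[:,2],F,pivot=.019)
```

```text
[ 0.47 -0.41 -2.34] 0.059715482431629434 [ 0.53796618 -0.0880653   0.14156026]
[-2.3, 0.4, -1.1, -0.001, -0.143, -0.0],
[-2.4, 0.4, -1.1, -0.001, -0.143, -0.0],
[-2.6, 0.4, -1.2, -0.001, -0.143, -0.0],
[-2.7, 0.4, -1.2, -0.001, -0.143, -0.0],
[-2.8, 0.4, -1.2, -0.001, -0.143, -0.0]
--
[-3.0, 0.4, -1.1, -0.001, -0.143, -0.0],
[-3.1, 0.4, -1.1, -0.001, -0.143, -0.0],
[-3.2, 0.4, -1.0, -0.001, -0.143, -0.0],
[-3.3, 0.4, -0.9, -0.001, -0.143, -0.0],
[-3.4, 0.4, -0.8, -0.001, -0.143, -0.0]
--
[-3.5, 0.4, -0.7, -0.001, -0.143, -0.0],

from [ 0.538  -0.0881  0.1416] to [ 0.5265 -0.1167  0.1516] q [-0.65  0.56  1.97  0.95  1.03 -0.83]
```

Call:
apply_moves:
  steps:
    - [-2.3, 0.4, -1, -0.001, -0.143, 0]
    - [-2.4, 0.4, -1, -0.001, -0.143, 0]
    - [-2.6, 0.4, -1, -0.001, -0.143, 0]
    - [-2.7, 0.4, -1, -0.001, -0.143, 0]
    - [-2.8, 0.4, -1, -0.001, -0.143, 0]

```text
t: 6.25
tool_pos: [0.533, -0.1052, 0.1446]
eef_rot: [0.865, 0.502, 0.021, -0.01]
ft_force: [-0.4, 0.7, -2.9]
grip_width: 0.0599
```

Call:
apply_moves:
  steps:
    - [-3, 0.4, -1, -0.001, -0.143, 0]
    - [-3, 0.4, -1, -0.001, -0.143, 0]
    - [-3, 0.4, -1, -0.001, -0.143, 0]
    - [-3, 0.4, -1, -0.001, -0.143, 0]

```text
t: 6.65
tool_pos: [0.5298, -0.1162, 0.1542]
eef_rot: [0.833, 0.481, -0.23, 0.145]
ft_force: [-0.5, 0.1, -2.9]
grip_width: 0.0598
```

Run:
```python
from h import *
o=sensors.get_obs(); print(o["ft_force"].round(2),o["grip_width"],o["tool_pos"])
g=np.array([.533,-.105,.165]); F=frame(60.9,-135)
plan(g+.019*F[:,2],F,pivot=.019)
```

```text
[-0.46  0.14 -2.93] 0.05984082257553551 [ 0.52978617 -0.11616644  0.15422758]
[-0.2, -1.3, 1.8, 0.005, -0.117, -0.01],
[-0.0, -1.3, 1.6, 0.005, -0.117, -0.01],

from [ 0.5298 -0.1162  0.1542] to [ 0.5265 -0.1167  0.1516] q [-0.09  0.57  1.73 -0.56  1.14  0.75]
```

Call:
apply_moves:
  steps:
    - [0, -1.5, 2, 0.005, -0.12, -0.01]
    - [0, -1, 1.5, 0.005, -0.12, -0.01]
    - [0, 0, 0, 0, 0, 0]

```text
t: 6.95
tool_pos: [0.5271, -0.1144, 0.1502]
eef_rot: [0.792, 0.468, -0.337, 0.199]
ft_force: [-0.8, 0.4, -2.3]
grip_width: 0.0598
```

Run:
```python
from h import *
o=sensors.get_obs(); print(o["ft_force"].round(2),o["grip_width"],o["tool_pos"],o["qpos"].round(2))
a=shot("scene","s2.png"); b=shot("side","d2.png")
import numpy as np
def crop(t,c=(.533,-.105,.165),r=50):
    im,d,K,T=t; q=np.linalg.inv(T)@np.r_[c,1]; u=int(K[0,0]*q[0]/-q[2]+K[0,2]); v=int(-K[1,1]*q[1]/-q[2]+K[1,2]); print(u,v)
    return cv2.resize(im[max(v-r,0):v+r,max(u-r,0):u+r,::-1],(390,390),interpolation=cv2.INTER_CUBIC)
cv2.imwrite("pics/c2.png",np.hstack([crop(a),crop(b)]))
F=frame(60.9,-135); g=np.array([.533,-.105,.165]);plan(g+.019*F[:,2],F,pivot=.019)
```

```text
[-0.84  0.41 -2.27] 0.059779636682699595 [ 0.52705334 -0.11441001  0.15023606] [-0.01  0.66  1.69 -0.72  1.32  0.87]
254 183
294 200
[-1.1, 0.1, 1.1, 0.002, 0.013, -0.0],

from [ 0.5272 -0.1153  0.1516] to [ 0.5265 -0.1167  0.1516] q [-0.02  0.66  1.69 -0.71  1.32  0.87]
```

View pics/c2.png

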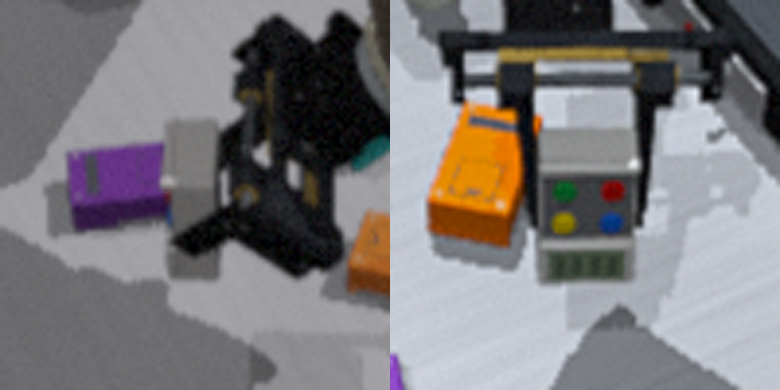

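The timer hangs upright in the jaws, display end down (side crop: display (585,265), keys towards the camera). Lowering it to stand.

Call:
apply_moves:
  steps:
    - [18, 0, 18, 0, 0.01, 0]
    - [18, 0, 18, 0, 0, 0]
    - [18, 0, 18, 0, 0, 0]
    - [14, 0, 14, 0, 0, 0]
    - [0, 0, 0, 0, 0, 0]

```text
t: 7.55
tool_pos: [0.5283, -0.1182, 0.0564]
eef_rot: [0.801, 0.466, -0.321, 0.193]
ft_force: [-0.7, 0.2, -2.9]
grip_width: 0.0594
```

Run:
```python
from h import *
o=sensors.get_obs(); print(o["ft_force"].round(2),o["moment"].round(2),o["grip_width"],o["tool_pos"],o["qpos"].round(2))
F=frame(60.9,-135); g=np.array([.533,-.105,.055]);plan(g+.019*F[:,2],F,pivot=.019)
b=shot("side","d3.png"); P=cloud(*b[1:]); m=(np.hypot(P[...,0]-.533,P[...,1]+.105)<.07)&(P[...,2]>.004)
im=b[0].astype(int); w=m&(abs(im[...,0]-im[...,2])<25)&(im.sum(-1)>330); print(w.sum(),np.percentile(P[w][:,2],[1,3,50,97,99]).round(4))
```

```text
[-0.75  0.15 -2.92] [ 0.48 -0.19 -0.02] 0.05938876759933858 [ 0.52831136 -0.11822956  0.05639493] [-0.03  0.79  1.74 -0.74  1.16  0.99]
[10.6, -2.5, 10.4, 0.003, -0.017, -0.011],

from [ 0.5283 -0.1182  0.0564] to [ 0.5265 -0.1167  0.0416] q [-0.03  0.79  1.74 -0.74  1.16  0.99]
407 [0.017  0.0263 0.1173 0.1381 0.1405]
```

Call:
apply_moves:
  steps:
    - [9, -2, 9, 0.003, -0.017, -0.011]
    - [0, 0, 0, 0, 0, 0]

```text
t: 7.8
tool_pos: [0.5279, -0.1176, 0.046]
eef_rot: [0.797, 0.468, -0.329, 0.195]
ft_force: [1.0, 0.2, -1.3]
grip_width: 0.0604
```

Run:
```python
from h import *
o=sensors.get_obs(); print(o["ft_force"].round(2),o["tool_pos"])
F=frame(60.9,-135); g=np.array([.533,-.105,.052]);plan(g+.019*F[:,2],F,pivot=.019)
```

```text
[ 1.04  0.2  -1.32] [ 0.52785986 -0.11761079  0.04603102]
[5.3, -1.7, 5.2, 0.002, -0.001, -0.003],

from [ 0.5279 -0.1176  0.046 ] to [ 0.5265 -0.1167  0.0386] q [-0.02  0.81  1.74 -0.75  1.16  1.  ]
```

Call:
apply_moves:
  steps:
    - [2.5, 0, 2.5, 0, 0, 0]
    - [1.5, 0, 1.5, 0, 0, 0]
    - [0, 0, 0, 0, 0, 0]

```text
t: 8.1
tool_pos: [0.5286, -0.1174, 0.041]
eef_rot: [0.797, 0.468, -0.328, 0.195]
ft_force: [-0.6, -0.1, -1.9]
grip_width: 0.0602
```

Call:
apply_moves:
  steps:
    - [0.8, 0, 0.8, 0, 0, 0]
    - [0.8, 0, 0.8, 0, 0, 0]

```text
t: 8.3
tool_pos: [0.5288, -0.1173, 0.0402]
eef_rot: [0.797, 0.467, -0.328, 0.196]
ft_force: [-1.8, 4.3, 14.5]
grip_width: 0.06
```

Touchdown felt at 14.5 N. Relaxing, then opening.

Call:
apply_moves:
  steps:
    - [-0.4, 0, -0.4, 0, 0, 0]
    - [0, 0, 0, 0, 0, 0]

```text
t: 8.5
tool_pos: [0.529, -0.1172, 0.0413]
eef_rot: [0.797, 0.467, -0.328, 0.196]
ft_force: [0.2, -0.1, -1.6]
grip_width: 0.0602
```

Call:
apply_moves:
  steps:
    - [0, 0, 0, 0, 0, 0]
    - [0, 0, 0, 0, 0, 0]
    - [0, 0, 0, 0, 0, 0]
  grip: 0.8

```text
t: 8.8
tool_pos: [0.5291, -0.1174, 0.0415]
eef_rot: [0.797, 0.467, -0.328, 0.197]
ft_force: [-0.6, -0.2, -0.4]
grip_width: 0.0783
```

Run:
```python
from h import *
o=sensors.get_obs(); print(o["ft_force"].round(2),o["tool_pos"],o["grip_width"])
for c in("side","scene"):
    im,d,K,T=shot(c,c+"4.png"); P=cloud(d,K,T); m=(np.hypot(P[...,0]-.533,P[...,1]+.105)<.045)&(P[...,2]>.097)&(P[...,2]<.110)&(im.sum(-1)>300)
    q=P[m]; print(c,m.sum(),len(q) and (np.median(q[:,2]),cv2.minAreaRect((q[:,:2]*1000).astype(np.float32))))
p=np.array(o["tool_pos"]); M=R.from_quat(o["eef_rot"]).as_matrix(); plan(p-.11*M[:,2],M)
```

```text
[-0.57 -0.17 -0.42] [ 0.52914038 -0.11735416  0.04154218] 0.07829152291614593
side 266 (np.float64(0.10194757690079748), ((529.4733276367188, -112.17784118652344), (39.3929443359375, 59.93011474609375), 60.308349609375))
scene 214 (np.float64(0.10387944568859003), ((531.9190063476562, -113.20878601074219), (33.632232666015625, 60.20722579956055), 63.566993713378906))
[-0.0, 0.0, -36.7, -0.0, -0.0, 0.0],
[-0.0, 0.0, -36.7, -0.0, -0.0, 0.0],
[-0.0, 0.0, -36.7, -0.0, -0.0, 0.0],

from [ 0.5291 -0.1174  0.0415] to [ 0.5664 -0.0492  0.1194] q [-0.02  0.81  1.74 -0.76  1.15  1.01]
```

Standing and released at centre (0.531,-0.112). Both cameras read its top at 0.102–0.104 m, so it is upright. Retreating and coming round to the key side.

Call:
apply_moves:
  steps:
    - [0, 0, -15, 0, 0, 0]
    - [0, 0, -30, 0, 0, 0]
    - [0, 0, -35, 0, 0, 0]
    - [0, 0, -35, 0, 0, 0]
  grip: 1

```text
t: 9.3
tool_pos: [0.5677, -0.0441, 0.1248]
eef_rot: [0.797, 0.467, -0.331, 0.194]
ft_force: [0.3, -0.2, -0.5]
grip_width: 0.0952
```

Run:
```python
from h import *
plan([.531,-.112,.23],frame(60.9,-90))
```

```text
[-21.5, 0.2, -3.3, -0.0, 0.131, -0.001],
[-20.9, 0.2, -6.1, -0.0, 0.131, -0.001],
[-19.9, 0.2, -8.7, -0.0, 0.131, -0.001],
[-18.6, 0.2, -11.3, -0.0, 0.131, -0.001],
[-17.0, 0.2, -13.6, -0.0, 0.131, -0.001]
--
[-15.0, 0.2, -15.7, -0.0, 0.131, -0.001],

from [ 0.5677 -0.0441  0.1248] to [ 0.531 -0.112  0.23 ] q [ 0.09  0.75  1.57 -0.64  1.38  0.91]
```

Call:
apply_moves:
  steps:
    - [-21, 0, -3, 0, 0.131, -0.001]
    - [-21, 0, -6, 0, 0.131, -0.001]
    - [-20, 0, -9, 0, 0.131, -0.001]
    - [-19, 0, -11, 0, 0.131, -0.001]
    - [-17, 0, -14, 0, 0.131, -0.001]

```text
t: 9.8
tool_pos: [0.5412, -0.092, 0.2193]
eef_rot: [0.856, 0.514, -0.044, 0.03]
ft_force: [0.2, -0.5, -0.2]
grip_width: 0.0952
```

Run:
```python
from h import *
F=frame(60.9,-30); d=frame(60.9,-90)[:,0]
g=np.array([.531,-.112,.052])-.007*d
plan(g-.111*F[:,2],F)
```

```text
[-14.1, -0.3, 15.6, -0.0, 0.144, 0.003],
[-16.2, -0.2, 13.4, -0.0, 0.144, 0.003],
[-18.0, -0.2, 10.9, -0.0, 0.144, 0.003],
[-19.3, -0.2, 8.2, -0.0, 0.144, 0.003],
[-20.3, -0.1, 5.3, -0.0, 0.144, 0.003]
--
[-20.9, -0.1, 2.4, -0.0, 0.144, 0.003],
[-21.0, -0.0, -0.7, -0.0, 0.144, 0.003],
[-20.7, 0.0, -3.7, -0.0, 0.144, 0.003],

from [ 0.5412 -0.092   0.2193] to [ 0.4808 -0.2021  0.1075] q [-0.24  0.39  1.72 -0.12  1.05  0.31]
```

Call:
apply_moves:
  steps:
    - [-18, 0, 12, 0, 0.144, 0.003]
    - [-18, 0, 12, 0, 0.144, 0.003]
    - [-18, 0, 11, 0, 0.144, 0.003]
    - [-19, 0, 8, 0, 0.144, 0.003]
    - [-20, 0, 5, 0, 0.144, 0.003]

```text
t: 10.3
tool_pos: [0.5091, -0.166, 0.1691]
eef_rot: [0.814, 0.491, 0.276, -0.143]
ft_force: [0.9, -0.3, 0.1]
grip_width: 0.0953
```

Call:
apply_moves:
  steps:
    - [-21, 0, 2, 0, 0.144, 0.003]
    - [-21, 0, -1, 0, 0.144, 0.003]
    - [-19, 0, -4, 0, 0.144, 0.003]
    - [0, 0, 0, 0, 0, 0]
    - [0, 0, 0, 0, 0, 0]

```text
t: 10.8
tool_pos: [0.4901, -0.2132, 0.1292]
eef_rot: [0.732, 0.443, 0.456, -0.245]
ft_force: [0.2, -0.9, 0.3]
grip_width: 0.095
```

Run:
```python
from h import *
F=frame(60.9,-30); d=frame(60.9,-90)[:,0]
g=np.array([.531,-.112,.052])-.007*d
plan(g-.111*F[:,2],F); plan(g+.019*F[:,2],F)
im,dd,K,T=shot("wrist","w5.png"); P=cloud(dd,K,T); m=(np.hypot(P[...,0]-.533,P[...,1]+.105)<.06)&(P[...,2]>.098)&(P[...,2]<.110)
q=P[m]; print(m.sum(),len(q) and (np.median(q[:,2]),cv2.minAreaRect((q[:,:2]*1000).astype(np.float32))))
```

```text
[-16.3, -14.5, 14.4, 0.024, -0.041, 0.039],

from [ 0.4901 -0.2132  0.1292] to [ 0.4808 -0.2021  0.1075] q [-0.97  0.73  1.9   0.97  1.35 -1.15]
[-5.4, -4.4, 36.1, 0.006, -0.01, 0.01],
[-5.1, -4.1, 36.1, 0.006, -0.01, 0.01],
[-4.7, -3.9, 36.2, 0.006, -0.01, 0.01],
[-4.4, -3.6, 36.3, 0.006, -0.01, 0.01],

from [ 0.4901 -0.2132  0.1292] to [ 0.5356 -0.1037  0.0425] q [-0.97  0.73  1.9   0.97  1.35 -1.15]
2219 (np.float64(0.10283227558617236), ((531.711181640625, -112.7767333984375), (37.065818786621094, 59.97271728515625), 60.820491790771484))
```

View pics/w5.png

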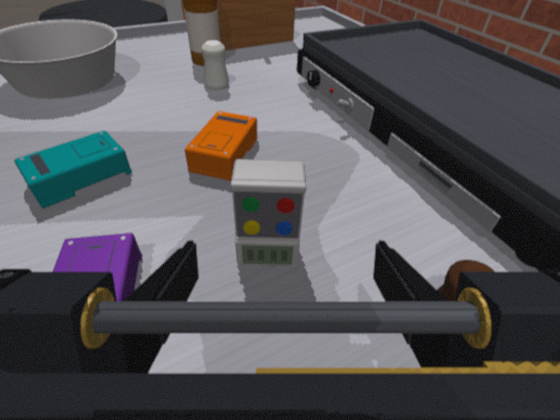

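Wrist picture: the timer stands upright at (268,210), keys facing the gripper and display down, midway between the fingers. Measured centre is (0.5317,-0.1128), heading 60.8°.

Call:
apply_moves:
  steps:
    - [-16, -14, 14, 0.024, -0.041, 0.039]
    - [0, 0, 0, 0, 0, 0]
    - [0, 0, 0, 0, 0, 0]

```text
t: 11.15
tool_pos: [0.4834, -0.2004, 0.1123]
eef_rot: [0.746, 0.444, 0.429, -0.25]
ft_force: [-0.2, 0.0, -0.1]
grip_width: 0.0949
```

```bash
cat > g2.py <<'E'
from h import *
F=frame(60.8,-30); d=frame(60.8,-90)[:,0]
g=np.array([.5316,-.1126,.052])-.007*d
plan(g+.019*F[:,2],F)
E
python3 g2.py
```

```text
[-1.6, -0.1, 43.3, -0.001, 0.002, 0.004],
[-1.7, -0.2, 43.3, -0.001, 0.002, 0.004],
[-1.8, -0.2, 43.3, -0.001, 0.002, 0.004],

from [ 0.4834 -0.2004  0.1123] to [ 0.5362 -0.1043  0.0425] q [-0.95  0.73  1.93  0.94  1.29 -1.13]
```

Call:
apply_moves:
  steps:
    - [-1.6, 0, 25, 0, 0.002, 0.004]
    - [-1.6, 0, 25, 0, 0.002, 0.004]
    - [-1, 0, 20, 0, 0.002, 0.004]
    - [0, 0, 0, 0, 0, 0]

```text
t: 11.55
tool_pos: [0.5162, -0.1486, 0.0788]
eef_rot: [0.745, 0.443, 0.432, -0.248]
ft_force: [-1.0, -1.4, -0.2]
grip_width: 0.0952
```

```bash
python3 g2.py
```

```text
[-3.5, -2.2, 30.0, 0.001, 0.002, 0.007],
[-3.6, -2.1, 30.0, 0.001, 0.002, 0.007],

from [ 0.5162 -0.1486  0.0788] to [ 0.5362 -0.1043  0.0425] q [-0.85  0.78  1.97  1.07  1.2  -1.19]
```

Call:
apply_moves:
  steps:
    - [-3.5, -3, 18, 0.001, 0.002, 0.006]
    - [-3.5, -2, 20, 0.001, 0.002, 0.006]
    - [0, 0, 0, 0, 0, 0]

```text
t: 11.85
tool_pos: [0.5286, -0.1216, 0.0574]
eef_rot: [0.745, 0.441, 0.434, -0.249]
ft_force: [-0.6, 0.4, 1.2]
grip_width: 0.0951
```

```bash
python3 g2.py
```

```text
[-3.5, -1.9, 23.7, 0.004, -0.0, 0.011],

from [ 0.5286 -0.1216  0.0574] to [ 0.5362 -0.1043  0.0425] q [-0.79  0.82  1.99  1.13  1.16 -1.24]
```

Call:
apply_moves:
  steps:
    - [-2.5, -1.5, 12, 0.003, 0, 0.008]
    - [-2.5, -1, 12, 0.003, 0, 0.006]
    - [0, 0, 0, 0, 0, 0]

```text
t: 12.15
tool_pos: [0.5368, -0.1056, 0.0426]
eef_rot: [0.747, 0.438, 0.431, -0.253]
ft_force: [0.6, 1.0, -0.2]
grip_width: 0.0949
```

```bash
python3 g2.py
```

```text
[0.3, -1.2, 0.8, 0.001, 0.0, 0.0],

from [ 0.5368 -0.1056  0.0426] to [ 0.5362 -0.1043  0.0425] q [-0.76  0.85  1.99  1.17  1.14 -1.25]
```

Call:
apply_moves:
  steps:
    - [0.3, -1.2, 0.8, 0, 0, 0]
    - [0, 0, 0, 0, 0, 0]
  grip: 0.6

```text
t: 12.35
tool_pos: [0.5362, -0.1045, 0.0427]
eef_rot: [0.747, 0.438, 0.432, -0.252]
ft_force: [-0.1, 0.2, -0.5]
grip_width: 0.0844
```

Call:
apply_moves:
  steps:
    - [0, 0, 0, 0, 0, 0]
    - [0, 0, 0, 0, 0, 0]
    - [0, 0, 0, 0, 0, 0]
    - [0, 0, 0, 0, 0, 0]
    - [0, 0, 0, 0, 0, 0]
  grip: -1

```text
t: 12.85
tool_pos: [0.5362, -0.1054, 0.0432]
eef_rot: [0.747, 0.438, 0.432, -0.252]
ft_force: [0.1, -0.1, -1.0]
grip_width: 0.06
```

Run:
```python
from h import *
o=sensors.get_obs(); p=np.array(o["tool_pos"]); M=R.from_quat(o["eef_rot"]).as_matrix()
print("grasp",p-.019*M[:,2],o["ft_force"].round(2),o["moment"].round(2)); print(M.round(3)); plan(p+[0,0,.11],M,rows=5)
```

```text
grasp [ 0.52812707 -0.11975821  0.05268539] [ 0.06 -0.1  -1.03] [-0.57  0.34 -0.03]
[[ 0.243  0.872  0.424]
 [ 0.437 -0.489  0.755]
 [ 0.866  0.002 -0.5  ]]
[19.0, 0.0, -11.0, 0.0, 0.0, 0.0],
[19.0, 0.0, -11.0, 0.0, 0.0, 0.0],
[19.0, 0.0, -11.0, 0.0, -0.0, -0.0],
[19.0, 0.0, -11.0, -0.0, 0.0, -0.0],
[19.0, 0.0, -11.0, -0.0, -0.0, -0.0]
--

from [ 0.5362 -0.1054  0.0432] to [ 0.5362 -0.1054  0.1532] q [-0.76  0.85  2.    1.17  1.14 -1.26]
```

Call:
apply_moves:
  steps:
    - [10, 0, -6, 0, 0, 0]
    - [19, 0, -11, 0, 0, 0]
    - [19, 0, -11, 0, 0, 0]
    - [19, 0, -11, 0, 0, 0]
    - [19, 0, -11, 0, 0, 0]

```text
t: 13.35
tool_pos: [0.5349, -0.1052, 0.1456]
eef_rot: [0.748, 0.437, 0.43, -0.254]
ft_force: [-1.0, -0.1, -1.9]
grip_width: 0.0596
```

Run:
```python
from h import *
o=sensors.get_obs(); print(o["ft_force"].round(2),o["grip_width"])
F=frame(60.8,-120); plan(np.array([.53,-.118,.14])+.019*F[:,2],F,pivot=.019)
```

```text
[-1.02 -0.07 -1.88] 0.05958612637078027
[-3.8, 0.2, 0.7, -0.0, -0.143, -0.0],
[-3.6, 0.2, 0.9, -0.0, -0.143, -0.0],
[-3.5, 0.2, 1.0, -0.0, -0.143, -0.0],
[-3.3, 0.2, 1.1, -0.0, -0.143, -0.0],
[-3.1, 0.2, 1.1, -0.0, -0.143, -0.0]
--
[-2.9, 0.2, 1.2, -0.0, -0.143, -0.0],
[-2.7, 0.2, 1.2, -0.0, -0.143, -0.0],
[-2.5, 0.2, 1.2, -0.0, -0.143, -0.0],
[-2.3, 0.2, 1.1, -0.0, -0.143, -0.0],
[-2.1, 0.2, 1.1, -0.0, -0.143, -0.0]
--
[-1.9, 0.2, 1.0, -0.0, -0.143, -0.0],

from [ 0.5349 -0.1052  0.1456] to [ 0.5254 -0.1263  0.1235] q [-0.76  0.65  1.98  1.09  1.23 -1.05]
```

Call:
apply_moves:
  steps:
    - [-4, 0, 0, 0, -0.143, 0]
    - [-3.6, 0, 0, 0, -0.143, 0]
    - [-3.5, 0, 0, 0, -0.143, 0]
    - [-3.3, 0, 0, 0, -0.143, 0]
    - [-3, 0, 0, 0, -0.143, 0]

```text
t: 13.85
tool_pos: [0.5282, -0.12, 0.1398]
eef_rot: [0.855, 0.496, 0.134, -0.074]
ft_force: [-1.5, -0.4, -3.0]
grip_width: 0.06
```

Call:
apply_moves:
  steps:
    - [-3, 0, 0, 0, -0.143, 0]
    - [-2.7, 0, 0, 0, -0.143, 0]
    - [-2.5, 0, 0, 0, -0.143, 0]
    - [-2.3, 0, 0, 0, -0.143, 0]
    - [-2, 0, 0, 0, -0.143, 0]

```text
t: 14.35
tool_pos: [0.5229, -0.1325, 0.1483]
eef_rot: [0.848, 0.484, -0.181, 0.12]
ft_force: [-0.5, -0.3, -2.6]
grip_width: 0.06
```

Run:
```python
from h import *
o=sensors.get_obs(); print(o["ft_force"].round(2),o["grip_width"])
F=frame(60.8,-120); plan(np.array([.53,-.118,.10])+.019*F[:,2],F,pivot=.019,mm=20)
```

```text
[-0.5  -0.31 -2.6 ] 0.060008318699069724
[8.4, -0.7, 14.0, 0.004, -0.021, -0.007],
[8.7, -0.6, 13.8, 0.004, -0.021, -0.007],
[9.0, -0.5, 13.6, 0.004, -0.021, -0.007],
[9.3, -0.4, 13.4, 0.004, -0.021, -0.007],

from [ 0.5229 -0.1325  0.1483] to [ 0.5254 -0.1263  0.0835] q [-0.17  0.53  1.78 -0.49  1.03  0.67]
```

Call:
apply_moves:
  steps:
    - [8.5, -0.7, 14, 0.004, -0.021, -0.007]
    - [9, -0.5, 14, 0.004, -0.021, -0.007]
    - [9, -0.5, 13.5, 0.004, -0.021, -0.007]
    - [9, -0.5, 13.5, 0.004, -0.021, -0.007]
    - [0, 0, 0, 0, 0, 0]

```text
t: 14.85
tool_pos: [0.526, -0.1236, 0.0843]
eef_rot: [0.832, 0.488, -0.224, 0.136]
ft_force: [-0.9, 0.8, -1.7]
grip_width: 0.0596
```

Run:
```python
from h import *
o=sensors.get_obs(); print(o["ft_force"].round(2),o["grip_width"])
F=frame(60.8,-120); plan(np.array([.53,-.118,.032])+.019*F[:,2],F,pivot=.019,mm=16)
b=shot("side","d6.png"); im,d,K,T=b; P=cloud(d,K,T); m=(np.hypot(P[...,0]-.53,P[...,1]+.12)<.06)&(P[...,2]>.04)
c=im[190:290,230:350,::-1]; cv2.imwrite("pics/c6.png",cv2.resize(c,(720,600),interpolation=cv2.INTER_CUBIC))
```

```text
[-0.93  0.83 -1.66] 0.05957673357210359
[6.5, 0.0, 12.1, 0.001, 0.002, -0.001],
[6.5, 0.1, 12.1, 0.001, 0.002, -0.001],
[6.5, 0.1, 12.1, 0.001, 0.002, -0.001],
[6.5, 0.1, 12.2, 0.001, 0.002, -0.001],
[6.4, 0.1, 12.2, 0.001, 0.002, -0.001]
--

from [ 0.526  -0.1236  0.0843] to [ 0.5254 -0.1263  0.0155] q [-0.12  0.66  1.79 -0.59  1.    0.8 ]
```

View pics/c6.png

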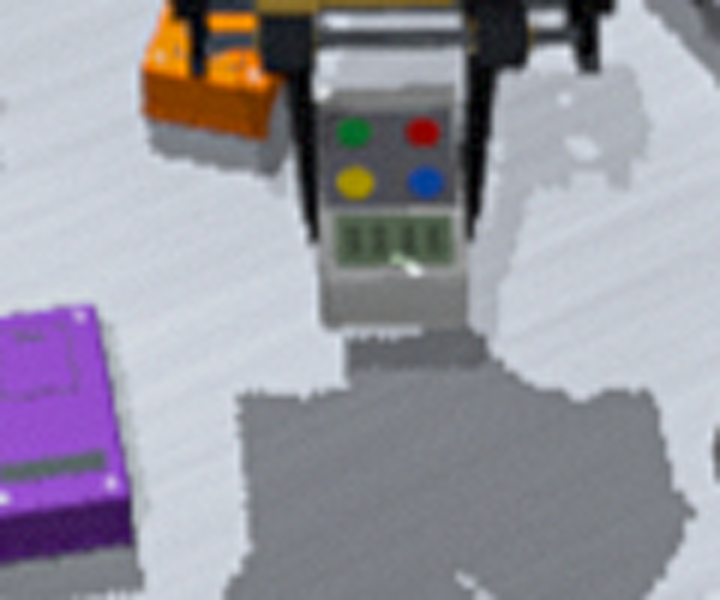

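Side crop: the timer is held face up and level (red (422,132), green (354,132), display (400,240)). Lowering.

Call:
apply_moves:
  steps:
    - [6.5, 0, 12, 0.001, 0.002, -0.001]
    - [6.5, 0, 12, 0.001, 0.002, -0.001]
    - [6.5, 0, 12, 0.001, 0.002, -0.001]
    - [6.5, 0, 11, 0.001, 0.002, -0.001]
    - [0, 0, 0, 0, 0, 0]

```text
t: 15.4
tool_pos: [0.5267, -0.1261, 0.03]
eef_rot: [0.834, 0.488, -0.219, 0.133]
ft_force: [0.5, -0.4, -0.7]
grip_width: 0.0598
```

Run:
```python
from h import *
o=sensors.get_obs(); print(o["ft_force"].round(2),o["grip_width"])
F=frame(60.8,-120); plan(np.array([.53,-.118,.026])+.019*F[:,2],F,pivot=.019,mm=6)
```

```text
[ 0.48 -0.45 -0.74] 0.05975954285546515
[2.4, -0.3, 4.5, 0.002, -0.001, -0.001],
[2.4, -0.3, 4.5, 0.002, -0.001, -0.001],
[2.4, -0.3, 4.5, 0.002, -0.001, -0.001],
[2.4, -0.3, 4.5, 0.002, -0.001, -0.001],

from [ 0.5267 -0.1261  0.03  ] to [ 0.5254 -0.1263  0.0095] q [-0.12  0.74  1.81 -0.63  0.9   0.86]
```

Call:
apply_moves:
  steps:
    - [2.4, 0, 4.5, 0.002, 0, 0]
    - [2.4, 0, 4.5, 0.002, 0, 0]
    - [2.4, 0, 4.5, 0.002, 0, 0]
    - [0.8, 0, 1.5, 0, 0, 0]
    - [0, 0, 0, 0, 0, 0]

```text
t: 15.9
tool_pos: [0.5267, -0.1268, 0.0117]
eef_rot: [0.835, 0.487, -0.221, 0.13]
ft_force: [0.0, -0.1, -1.7]
grip_width: 0.0598
```

Call:
apply_moves:
  steps:
    - [0.5, 0, 1, 0, 0, 0]
    - [0, 0, 0, 0, 0, 0]

```text
t: 16.1
tool_pos: [0.527, -0.1267, 0.0113]
eef_rot: [0.835, 0.487, -0.221, 0.131]
ft_force: [0.3, 0.0, -2.1]
grip_width: 0.0599
```

Call:
apply_moves:
  steps:
    - [0.6, 0, 1, 0, 0, 0]
    - [0.5, 0, 0.8, 0, 0, 0]

```text
t: 16.3
tool_pos: [0.5272, -0.1267, 0.011]
eef_rot: [0.835, 0.487, -0.221, 0.132]
ft_force: [-1.8, 2.8, 11.4]
grip_width: 0.0598
```

Call:
apply_moves:
  steps:
    - [-0.1, 0, -0.2, 0, 0, 0]
    - [0, 0, 0, 0, 0, 0]

```text
t: 16.5
tool_pos: [0.5274, -0.1266, 0.0116]
eef_rot: [0.835, 0.487, -0.221, 0.132]
ft_force: [-0.4, 0.2, -1.1]
grip_width: 0.0596
```

Call:
apply_moves:
  steps:
    - [0, 0, 0, 0, 0, 0]
    - [0, 0, 0, 0, 0, 0]
    - [0, 0, 0, 0, 0, 0]
    - [0, 0, 0, 0, 0, 0]
    - [0, 0, 0, 0, 0, 0]
  grip: 1

```text
t: 17.0
tool_pos: [0.5275, -0.1268, 0.0116]
eef_rot: [0.835, 0.487, -0.22, 0.132]
ft_force: [-0.1, -0.0, -0.5]
grip_width: 0.0926
```

Run:
```python
from h import *
o=sensors.get_obs(); p=np.array(o["tool_pos"]); M=R.from_quat(o["eef_rot"]).as_matrix(); print(p,o["grip_width"],o["ft_force"].round(2))
plan([.5,-.16,.23],frame(60.8,-90),mm=40)
```

```text
[ 0.52754197 -0.12682564  0.01161738] 0.09256847106095198 [-0.09 -0.04 -0.53]
[-24.2, -1.1, -28.1, 0.001, 0.087, -0.001],
[-21.7, -1.1, -30.1, 0.001, 0.087, -0.001],
[-19.0, -1.2, -31.8, 0.001, 0.087, -0.001],
[-16.2, -1.2, -33.4, 0.001, 0.087, -0.001],
[-13.2, -1.2, -34.6, 0.001, 0.087, -0.001]
--
[-10.2, -1.3, -35.7, 0.001, 0.087, -0.001],

from [ 0.5275 -0.1268  0.0116] to [ 0.5  -0.16  0.23] q [-0.13  0.77  1.81 -0.64  0.88  0.89]
```

Call:
apply_moves:
  steps:
    - [0, 0, -15, 0, 0, 0]
    - [0, 0, -30, 0, 0, 0]
    - [-19, 0, -32, 0, 0.087, 0]
    - [-19, 0, -33, 0, 0.087, 0]
    - [-17, 0, -34, 0, 0.087, 0]

```text
t: 17.5
tool_pos: [0.5343, -0.1096, 0.1663]
eef_rot: [0.855, 0.503, -0.109, 0.063]
ft_force: [0.2, 0.5, -0.2]
grip_width: 0.0951
```

Call:
apply_moves:
  steps:
    - [-15, 0, -34, 0, 0.087, 0]
    - [-13, 0, -34, 0, 0.087, 0]
    - [-10, 0, -25, 0, 0.087, 0]
    - [0, 0, 0, 0, 0, 0]
    - [0, 0, 0, 0, 0, 0]
  grip: -1

```text
t: 18.0
tool_pos: [0.5247, -0.1275, 0.2802]
eef_rot: [0.86, 0.51, 0.016, -0.001]
ft_force: [-0.1, 0.1, -0.4]
grip_width: 0.0605
```

Run:
```python
from h import *
o=sensors.get_obs(); print(np.round(o["tool_pos"],4),o["grip_width"],o["ft_force"].round(2))
im,d,K,T=shot("wrist","w7.png"); P=cloud(d,K,T); near=np.hypot(P[...,0]-.53,P[...,1]+.12)<.085
t=near&(P[...,2]<.006); print("table",np.median(P[t][:,2]))
q=P[near&(P[...,2]>.02)&(P[...,2]<.05)]; print(len(q),cv2.minAreaRect((q[:,:2]*1000).astype(np.float32)))
h=cv2.cvtColor(im,cv2.COLOR_RGB2HSV).astype(int); H,S,V=h[...,0],h[...,1],h[...,2]
for n,c in dict(red=(H<5)|(H>174),blue=(H>100)&(H<125),yellow=(H>20)&(H<34),green=(H>50)&(H<80)).items():
    m=(c&(S>110)&(V>60)&near&(P[...,2]>.031)&(P[...,2]<.042)).astype(np.uint8); k,l,s,ce=cv2.connectedComponentsWithStats(m)
    i=1+s[1:,4].argmax(); pp=P[l==i]; print(n,s[i,4],ce[i].round(0),np.median(pp,0).round(4),((pp.min(0)+pp.max(0))/2).round(4))
```

```text
[ 0.5247 -0.1275  0.2802] 0.06052512070411249 [-0.11  0.1  -0.4 ]
table -0.0005279845788567494
4134 ((531.3074951171875, -119.91165924072266), (103.67138671875, 60.12025833129883), 60.54996871948242)
red 116 [297. 149.] [ 0.5578 -0.1023  0.034 ] [ 0.5577 -0.1024  0.0335]
blue 114 [296. 172.] [ 0.5441 -0.1266  0.0338] [ 0.544  -0.1267  0.0334]
yellow 111 [272. 172.] [ 0.5188 -0.1124  0.0339] [ 0.5188 -0.1125  0.0337]
green 112 [273. 148.] [ 0.5328 -0.088   0.0338] [ 0.5327 -0.0883  0.0339]
```

View pics/w7.png

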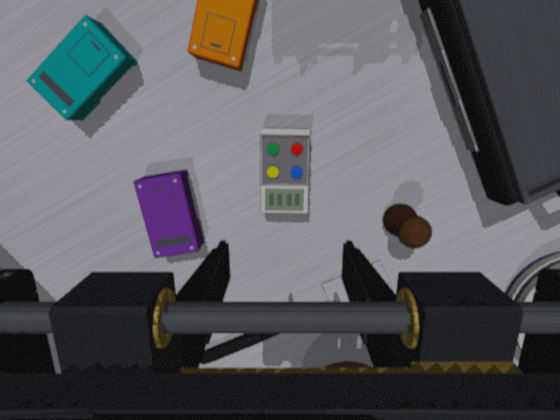

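Wrist picture: the timer lies face up with red (297,149), blue (296,172), yellow (272,172) and green (273,148). Colour and depth put the keys within about 0.5 mm of the pose-predicted positions. Shutting the fingers and going over red.

```bash
cat > k.py <<'E'
import sys
from h import *
K=dict(red=(.5577,-.1025),blue=(.544,-.1267),yellow=(.5188,-.1124),green=(.5328,-.0882))
o=sensors.get_obs(); print(o["ft_force"].round(2),o["grip_width"].round(4))
plan([*K[sys.argv[1]],float(sys.argv[2])],frame(60.6,-90),mm=float(sys.argv[3]) if len(sys.argv)>3 else 45)
E
python3 k.py red .06
```

```text
Traceback (most recent call last):
  File "k.py", line 4, in <module>
    o=sensors.get_obs(); print(o["ft_force"].round(2),o["grip_width"].round(4))
                                                      ^^^^^^^^^^^^^^^^^^^^^
AttributeError: 'float' object has no attribute 'round'
```

```bash
sed -i 's/o\["grip_width"\].round(4)/o["grip_width"]/' k.py; python3 k.py red .06
```

```text
[-0.86 -0.14  0.12] 0.056119043733127275
[6.3, 2.7, 44.2, 0.003, -0.006, 0.003],
[6.5, 2.9, 44.2, 0.003, -0.006, 0.003],
[6.8, 3.0, 44.2, 0.003, -0.006, 0.003],
[7.0, 3.1, 44.1, 0.003, -0.006, 0.003],
[7.3, 3.2, 44.1, 0.003, -0.006, 0.003]
--

from [ 0.5249 -0.1273  0.28  ] to [ 0.5577 -0.1025  0.06  ] q [-0.37  0.3   1.69  0.03  1.14  0.12]
```

Call:
apply_moves:
  steps:
    - [6.5, 3, 40, 0.003, -0.006, 0.003]
    - [6.5, 3, 44, 0.003, -0.006, 0.003]
    - [7, 3, 44, 0.003, -0.006, 0.003]
    - [7, 3, 44, 0.003, -0.006, 0.003]
    - [7, 3, 35, 0.003, -0.006, 0.003]
  grip: -1

```text
t: 18.55
tool_pos: [0.5598, -0.0984, 0.0676]
eef_rot: [0.862, 0.506, -0.002, 0.002]
ft_force: [0.3, -0.4, 0.2]
grip_width: 0.0163
```

Call:
apply_moves:
  steps:
    - [0, 0, 0, 0, 0, 0]
    - [0, 0, 0, 0, 0, 0]
    - [0, 0, 0, 0, 0, 0]

```text
t: 18.85
tool_pos: [0.5577, -0.095, 0.0628]
eef_rot: [0.861, 0.508, -0.006, -0.002]
ft_force: [0.6, -0.1, 0.7]
grip_width: 0.0006
```

```bash
python3 k.py red .042 10
```

```text
[ 0.62 -0.12  0.69] 0.0005879147826950218
[-2.1, 1.3, 7.0, -0.003, 0.003, 0.003],
[-2.1, 1.3, 7.0, -0.003, 0.003, 0.003],
[-2.2, 1.3, 7.0, -0.003, 0.003, 0.003],

from [ 0.5577 -0.095   0.0628] to [ 0.5577 -0.1025  0.042 ] q [-0.28  0.61  1.84 -0.01  0.71  0.23]
```

Call:
apply_moves:
  steps:
    - [-3, 2, 6, -0.004, 0.004, 0.004]
    - [-3, 2, 6, -0.004, 0.004, 0.004]
    - [0, 0, 4, 0, 0, 0]
    - [0, 0, 0, 0, 0, 0]
    - [0, 0, 0, 0, 0, 0]

```text
t: 19.35
tool_pos: [0.5596, -0.1042, 0.0504]
eef_rot: [0.864, 0.504, 0.002, 0.003]
ft_force: [-0.4, -0.2, 0.4]
grip_width: 0.0002
```

```bash
python3 k.py red .037 10
```

```text
[-0.36 -0.17  0.42] 0.0001504723824903336
[0.3, -1.3, 6.7, 0.003, -0.0, -0.0],
[0.3, -1.3, 6.7, 0.003, -0.0, -0.0],

from [ 0.5596 -0.1042  0.0504] to [ 0.5577 -0.1025  0.037 ] q [-0.3   0.63  1.85 -0.    0.66  0.22]
```

Call:
apply_moves:
  steps:
    - [0.5, -2, 6, 0.004, 0, 0]
    - [0, -0.5, 6, 0.002, 0, 0]
    - [0, 0, 0, 0, 0, 0]
    - [0, 0, 0, 0, 0, 0]

```text
t: 19.75
tool_pos: [0.5575, -0.1024, 0.0375]
eef_rot: [0.864, 0.504, 0.0, -0.0]
ft_force: [0.3, 0.6, 0.1]
grip_width: 0.0005
```

```bash
python3 k.py red .0345 10
```

```text
[0.29 0.61 0.08] 0.0005370044392159523
[-0.0, 0.2, 3.0, 0.0, -0.001, -0.001],

from [ 0.5575 -0.1024  0.0375] to [ 0.5577 -0.1025  0.0345] q [-0.3   0.65  1.86  0.    0.64  0.21]
```

Aligned within 0.3 mm over red. Pressing.

Call:
apply_moves:
  steps:
    - [0, 0, 3, 0, 0, 0]
    - [0, 0, 2.5, 0, 0, 0]
    - [0, 0, 1, 0, 0, 0]

```text
t: 20.05
tool_pos: [0.5578, -0.1024, 0.031]
eef_rot: [0.864, 0.504, 0.001, 0.0]
ft_force: [-2.8, 0.5, 13.5]
grip_width: 0.0003
```

Red is bottomed (z 0.031, 13.5 N). Raising.

Call:
apply_moves:
  steps:
    - [0, 0, -4, 0, 0, 0]
    - [0, 0, -6, 0, 0, 0]
    - [0, 0, 0, 0, 0, 0]

```text
t: 20.35
tool_pos: [0.5579, -0.1024, 0.0416]
eef_rot: [0.864, 0.504, 0.001, 0.0]
ft_force: [0.1, 0.6, 0.3]
grip_width: 0.0005
```

```bash
python3 k.py blue .041 10
```

```text
[0.09 0.55 0.34] 0.00045040624477697173
[-9.3, -0.0, 0.2, 0.0, -0.0, -0.0],
[-9.3, -0.1, 0.2, 0.0, -0.0, -0.0],
[-9.3, -0.1, 0.2, 0.0, -0.0, -0.0],

from [ 0.5579 -0.1024  0.0416] to [ 0.544  -0.1267  0.041 ] q [-0.3   0.64  1.86  0.    0.64  0.21]
```

Call:
apply_moves:
  steps:
    - [-9.3, 0, -2, 0, 0, 0]
    - [-9.3, 0, 0, 0, 0, 0]
    - [-9, 0, 0, 0, 0, 0]
    - [0, 0, 0, 0, 0, 0]
    - [0, 0, 0, 0, 0, 0]

```text
t: 20.85
tool_pos: [0.5426, -0.1291, 0.0436]
eef_rot: [0.864, 0.504, 0.001, 0.0]
ft_force: [-0.4, 0.4, -0.7]
grip_width: 0.0006
```

```bash
python3 k.py blue .0375 10
```

```text
[-0.43  0.36 -0.68] 0.0006476377561923564
[2.8, 0.0, 6.1, 0.001, -0.001, -0.001],

from [ 0.5426 -0.1291  0.0436] to [ 0.544  -0.1267  0.0375] q [-0.35  0.63  1.88  0.    0.63  0.16]
```

Call:
apply_moves:
  steps:
    - [2.5, 0, 2, 0.001, -0.001, -0.001]
    - [0, 0, 4, 0, 0, 0]
    - [0, 0, 0, 0, 0, 0]

```text
t: 21.15
tool_pos: [0.544, -0.1266, 0.0369]
eef_rot: [0.863, 0.504, -0.0, -0.0]
ft_force: [-0.4, -0.1, 0.4]
grip_width: 0.0006
```

```bash
python3 k.py blue .0345 10
```

```text
[-0.44 -0.13  0.41] 0.0006437345174860772
[-0.1, 0.1, 2.4, -0.0, 0.0, -0.0],

from [ 0.544  -0.1266  0.0369] to [ 0.544  -0.1267  0.0345] q [-0.35  0.64  1.88 -0.    0.62  0.17]
```

Call:
apply_moves:
  steps:
    - [0, 0, 2.5, 0, 0, 0]
    - [0, 0, 2.5, 0, 0, 0]
    - [0, 0, 1, 0, 0, 0]

```text
t: 21.45
tool_pos: [0.5443, -0.1264, 0.0309]
eef_rot: [0.863, 0.505, -0.0, 0.0]
ft_force: [-4.8, -0.6, 17.6]
grip_width: 0.0001
```

Call:
apply_moves:
  steps:
    - [0, 0, -4, 0, 0, 0]
    - [0, 0, -6, 0, 0, 0]
    - [0, 0, 0, 0, 0, 0]

```text
t: 21.75
tool_pos: [0.5443, -0.1263, 0.0413]
eef_rot: [0.863, 0.505, -0.0, 0.0]
ft_force: [1.2, -0.2, -0.8]
grip_width: 0.0007
```

```bash
python3 k.py yellow .042 10
```

```text
[ 1.19 -0.21 -0.77] 0.0006964672595027512
[-0.1, -9.7, -0.2, 0.0, 0.0, 0.0],
[-0.1, -9.7, -0.2, 0.0, 0.0, 0.0],
[-0.1, -9.7, -0.2, 0.0, 0.0, 0.0],

from [ 0.5443 -0.1263  0.0413] to [ 0.5188 -0.1124  0.042 ] q [-0.35  0.63  1.88 -0.    0.63  0.17]
```

Blue is bottomed (17.6 N). Next is yellow; lateral force on the key was up to 5 N, so I'll check for any timer shift before green.

Call:
apply_moves:
  steps:
    - [0, -9.5, -2, 0, 0, 0]
    - [0, -9, 0, 0, 0, 0]
    - [0, -8, 0, 0, 0, 0]
    - [0, 0, 0, 0, 0, 0]
    - [0, 0, 0, 0, 0, 0]

```text
t: 22.25
tool_pos: [0.5182, -0.1115, 0.0432]
eef_rot: [0.863, 0.505, -0.0, -0.0]
ft_force: [-0.4, -0.2, 0.6]
grip_width: 0.0008
```

```bash
python3 k.py yellow .0375 10
python3 - <<'E'
from h import *
im,d,K,T=shot("scene","s8.png"); P=cloud(d,K,T)
q=P[(P[...,2]>.028)&(P[...,2]<.042)&(np.hypot(P[...,0]-.53,P[...,1]+.12)<.075)&(im.sum(-1)>150)]; print(cv2.minAreaRect((q[:,:2]*1000).astype(np.float32)))
E
```

```text
[-0.44 -0.16  0.55] 0.0008420313632114785
[-0.5, 0.9, 5.7, -0.001, 0.0, 0.001],

from [ 0.5182 -0.1115  0.0432] to [ 0.5188 -0.1124  0.0375] q [-0.34  0.6   1.95 -0.    0.59  0.18]
((532.3963012695312, -120.5328140258789), (105.90187072753906, 59.94356155395508), 63.65140914916992)
```

Call:
apply_moves:
  steps:
    - [-0.5, 0.9, 3, 0, 0, 0]
    - [0, 0, 3, 0, 0, 0]
    - [0, 0, 0, 0, 0, 0]

```text
t: 22.6
tool_pos: [0.5193, -0.1128, 0.0365]
eef_rot: [0.863, 0.505, -0.0, -0.0]
ft_force: [-0.2, -0.1, 0.1]
grip_width: 0.0003
```

```bash
python3 k.py yellow .0345 10
```

```text
[-0.21 -0.13  0.06] 0.0003010571521766855
[0.1, -0.7, 2.0, -0.001, 0.0, 0.001],

from [ 0.5193 -0.1128  0.0365] to [ 0.5188 -0.1124  0.0345] q [-0.34  0.62  1.95 -0.    0.58  0.17]
```

Call:
apply_moves:
  steps:
    - [0, -0.5, 2, 0, 0, 0]
    - [0, 0, 2.5, 0, 0, 0]
    - [0, 0, 1, 0, 0, 0]

```text
t: 22.9
tool_pos: [0.5192, -0.1127, 0.0309]
eef_rot: [0.863, 0.505, -0.0, 0.0]
ft_force: [-3.6, 0.6, 18.0]
grip_width: 0.0002
```

Call:
apply_moves:
  steps:
    - [0, 0, -4, 0, 0, 0]
    - [0, 0, -6, 0, 0, 0]
    - [0, 0, 0, 0, 0, 0]

```text
t: 23.2
tool_pos: [0.5192, -0.1127, 0.0413]
eef_rot: [0.863, 0.505, -0.0, 0.0]
ft_force: [-0.3, 0.0, 0.2]
grip_width: 0.0004
```

```bash
python3 k.py green .042 10
```

```text
[-0.3   0.01  0.18] 0.00040233130980880526
[9.3, -0.1, -0.2, -0.0, 0.0, 0.0],
[9.3, -0.1, -0.2, -0.0, 0.0, 0.0],
[9.3, -0.1, -0.2, -0.0, 0.0, 0.0],

from [ 0.5192 -0.1127  0.0413] to [ 0.5328 -0.0882  0.042 ] q [-0.34  0.61  1.95 -0.    0.59  0.17]
```

Yellow is bottomed (18 N). On to green.

Call:
apply_moves:
  steps:
    - [9, 0, -2, 0, 0, 0]
    - [9, 0, 0, 0, 0, 0]
    - [7.5, 0, 0, 0, 0, 0]
    - [0, 0, 0, 0, 0, 0]
    - [0, 0, 0, 0, 0, 0]

```text
t: 23.7
tool_pos: [0.5329, -0.0878, 0.0431]
eef_rot: [0.863, 0.505, -0.0, -0.0]
ft_force: [-0.1, -0.2, -0.1]
grip_width: 0.0003
```

```bash
python3 k.py green .0375 10
```

```text
[-0.06 -0.21 -0.12] 0.0003297113444323295
[-0.4, 0.1, 5.6, -0.0, 0.0, 0.001],

from [ 0.5329 -0.0878  0.0431] to [ 0.5328 -0.0882  0.0375] q [-0.29  0.61  1.92 -0.    0.61  0.23]
```

Call:
apply_moves:
  steps:
    - [-0.4, 0, 3, 0, 0, 0]
    - [0, 0, 3, 0, 0, 0]
    - [0, 0, 0, 0, 0, 0]

```text
t: 24.0
tool_pos: [0.5324, -0.0883, 0.0363]
eef_rot: [0.863, 0.505, -0.0, -0.0]
ft_force: [0.7, 0.0, -0.3]
grip_width: 0.0003
```

Call:
apply_moves:
  steps:
    - [0, 0, 2, 0, 0, 0]
    - [0, 0, 2.5, 0, 0, 0]
    - [0, 0, 1, 0, 0, 0]

```text
t: 24.3
tool_pos: [0.5325, -0.0885, 0.0309]
eef_rot: [0.863, 0.505, -0.0, -0.0]
ft_force: [-3.1, 2.4, 17.1]
grip_width: 0.0004
```

Call:
apply_moves:
  steps:
    - [0, 0, -4, 0, 0, 0]
    - [0, 0, -10, 0, 0, 0]
    - [0, 0, -40, 0, 0, 0]
    - [0, 0, -40, 0, 0, 0]
    - [0, 0, -40, 0, 0, 0]

```text
t: 24.8
tool_pos: [0.5304, -0.0883, 0.1656]
eef_rot: [0.863, 0.505, -0.004, -0.004]
ft_force: [0.2, 0.4, -0.3]
grip_width: 0.0002
```

Call:
apply_moves:
  steps:
    - [-25, 0, -30, 0, 0, 0]
    - [-25, 0, -20, 0, 0, 0]
    - [0, 0, 0, 0, 0, 0]
    - [0, 0, 0, 0, 0, 0]

```text
t: 25.2
tool_pos: [0.5066, -0.1333, 0.2249]
eef_rot: [0.863, 0.505, -0.001, 0.0]
ft_force: [0.1, 0.4, 0.1]
grip_width: 0.0004
```

Run:
```python
from h import *
o=sensors.get_obs(); print(np.round(o["tool_pos"],4),o["t"],o["ft_force"].round(2))
im,d,K,T=shot("wrist","w9.png"); P=cloud(d,K,T); near=np.hypot(P[...,0]-.53,P[...,1]+.12)<.085
q=P[near&(P[...,2]>.02)&(P[...,2]<.05)]; print(len(q),cv2.minAreaRect((q[:,:2]*1000).astype(np.float32)))
h=cv2.cvtColor(im,cv2.COLOR_RGB2HSV).astype(int); H,S,V=h[...,0],h[...,1],h[...,2]
for n,c in dict(red=(H<5)|(H>174),blue=(H>100)&(H<125),yellow=(H>20)&(H<34),green=(H>50)&(H<80)).items():
    m=(c&(S>110)&(V>60)&near&(P[...,2]>.028)&(P[...,2]<.042)).astype(np.uint8); k,l,s,ce=cv2.connectedComponentsWithStats(m)
    i=1+s[1:,4].argmax(); print(n,s[i,4],np.median(P[l==i],0).round(4))
shot("scene","s9.png")
```

```text
[ 0.5066 -0.1333  0.2249] 25.2 [0.15 0.38 0.14]
5562 ((531.1987915039062, -120.2264404296875), (103.36801147460938, 59.928035736083984), 60.916053771972656)
red 172 [ 0.5578 -0.1021  0.0339]
blue 163 [ 0.5441 -0.1264  0.0339]
yellow 163 [ 0.5189 -0.1121  0.0338]
green 154 [ 0.5326 -0.0879  0.034 ]
```

View pics/s9.png

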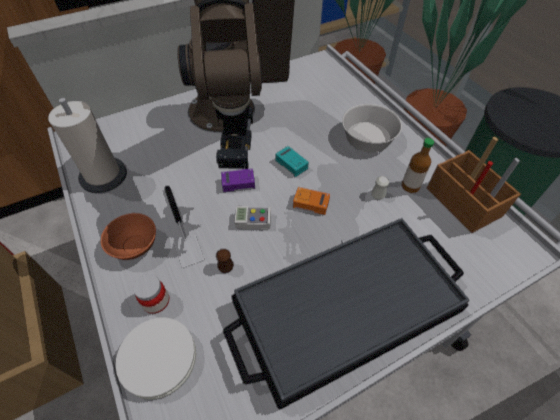

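The scene picture shows the timer face up at (253,216), everything else where it was, and the arm clear. Handing in.

```bash
python3 -c "
from workcell import workorder; print(workorder.job_done())"
```

```text
the job is handed in; nothing more can be done
None
```

The timer is turned over and lies face up on the cart top, let go. I pressed red, blue, yellow and green in that order and handed the job in at about 25 s. No verdict is reported.

**Turning it over:** I gripped the white timer by its sides and stood it on its display end. I then regripped it from the key side, laid it on its back and let go after touchdown. In the first grasp the fingers had closed about 16 mm too high, holding only with the fingertips. I opened them, moved down and gripped again before lifting.

**Pressing the keys:** I used shut, vertical fingers. Each key went down to a fingertip height of about 31 mm, which is the full 3.5 mm, at 13 to 18 N. I lifted clear after each one. The other keys' travel could not be read directly.

**Last checks:**
- The timer's centre is at (0.531, -0.120), and it moved less than 1 mm while I pressed the keys.
- All four key tops read about 34 mm high by wrist depth, so they are up.
- By eye in the last scene picture, the griddle and the other things on the cart are where they started, and the arm is clear. I did not measure them.
- Mid-pressing, the scene camera gave the timer's heading as 63.7°, against the wrist camera's 60.6° before pressing and 60.9° afterwards. I put this down to the scene camera's coarser view.

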